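Level a settling stage by touch and stand the chamber on it

TASK

The levelling stage has been knocked out of level. Take the probe from the tool stand, feel with its tip at several places across the stage to find the high side, gently press that side down until the stage is level, and hang the probe back in its hole; then stand the settling chamber upright on the middle of the stage. Work the stage with the probe only, never with the fingers, and leave the jar, bottle and beaker alone.

Things in the scene. Friction and masses are not known exactly. Their poses are not given: they have to be found in the camera images.
- stage_stand: Levelling stage, fixed to the bench: round steel foot 144 mm wide and 20 mm high, short column with a clamp screw, ball in a cup, and on it a round aluminium plate 180 mm wide and 8 mm thick, flat but for a grey disc 68 mm wide, flush, in its middle. Origin: centre of the foot's underside; the plate's middle is straight above it. z up.
- stage_axis (a point): Point on the stage's axis 100 mm above its foot's underside. The middle of the plate's top lies 0 to 12 mm above it (column setting, not measured) and does not move as the plate tilts. The plate starts 0.05 to 0.085 rad out of level towards an unknown, unmeasured side. Its ball is stiff: pressed 75 mm from the middle it yields at 10 to 15 N and stays; lighter touches leave it. More than 20 N harms it.
- probe_grip (a point): Probe hanging upright in the tool stand, 134 mm long, 70 g: round aluminium handle 18 mm wide and 70 mm long, below it a collar 26 mm wide and 4 mm thick, then a shaft 8 mm wide and 60 mm long with a round nylon tip. Point: centre of the handle, on the axis, 99 mm above the tip, 39 mm above the collar's underside. z points up along the probe.
- stand_hole (a point): Round hole 14 mm wide for the probe in the top sheet (5 mm) of the tool stand, a fixed dark steel bracket 130 x 70 mm, 80 mm high. Point: centre of the hole's upper rim. The sheet's long way is x, with the hole 45 mm from its middle towards -x; tweezers (144 mm high) and a needle (142 mm high) stand 57 and 90 mm from the hole towards +x. The collar rests on the sheet.
- chamber_mid (a point): Settling chamber standing on the bench, 63 mm high, 80 to 170 g: grey foot disc 52 mm wide and 10 mm high, clear round column 32 mm wide above it up to 60 mm, glass lid 35 mm wide and 3 mm thick. Point: on its axis 35 mm above its underside. z points up its axis.
- culture_jar: Lidded glass jar of green culture, 88 mm wide, 140 mm high, standing by; origin at the centre of its underside.
- wash_bottle: White plastic bottle with a cap, 60 mm wide, 150 mm high, standing by; origin at the centre of its underside.
- beaker: Clear plastic beaker, 72 mm wide, 90 mm high, standing by; origin at the centre of its underside.

How it is judged (in metres and radians):
On the way, in this order (a step that is already met when the one before it is completed fails the run):
1. the probe, lifted out of its hole, touches the stage (horizontal distance between probe_grip and stand_hole above 0.05 m and contact force between probe and stage_stand above 0.5 N), for 0.02 s.
2. the probe hangs in its hole again, let go (horizontal distance between probe_grip and stand_hole below 0.006 m and z of probe_grip in the frame of stand_hole between 0.035 and 0.045 m and angle between probe_grip's own z axis and vertical below 0.1 rad and contact force between the fingers and probe below 0.1 N), for 0.2 s.
3. the chamber stands level on the middle of the stage (horizontal distance between chamber_mid and stage_stand below 0.015 m and z of chamber_mid in the frame of stage_stand between 0.13 and 0.152 m and angle between chamber_mid's own z axis and vertical below 0.015 rad), for 0.2 s.
At the end, for the whole second after the job is handed in: The settling chamber stands at rest on the stage within 15 mm of its middle and within 0.015 rad (0.86 degrees) of upright, so the stage is level; the probe hangs upright in its hole in the tool stand, collar down on the sheet (all of step 3 and horizontal distance between probe_grip and stand_hole below 0.006 m and z of probe_grip in the frame of stand_hole between 0.035 and 0.045 m and angle between probe_grip's own z axis and vertical below 0.1 rad and linear speed of chamber below 0.01 m/s and linear speed of probe below 0.02 m/s); the robot touches nothing.
It fails at once if the probe presses the stage with more than 20 N (contact force between probe and stage_stand above 20 N).
It fails at once if the chamber is set on the stage with more than 20 N (contact force between chamber and stage_stand above 20 N).
It fails at once if the fingers touch the stage (contact force between the fingers and stage_stand above 1 N).
It fails at once if the jar, the bottle or the beaker is moved by more than 30 mm (distance of any of culture_jar, wash_bottle, beaker from where it was at the start of the episode above 0.03 m).
It also fails if it takes over 72 s, if anything falls off the work surface, if the arm or the gripper's body presses on something with over 40 N, if the wrist force passes 120 N, or if a joint passes its speed limit or range.

ROBOT

A 6-joint arm with a two-finger parallel gripper is mounted at the origin on the work surface. World frame = base frame: x ahead of the robot, y to its left, z up, the work surface at z = 0. Lengths are in mm, angles in rad, forces in N, time in s.
With the tool pointing down it reaches from about 350 to 975 mm from the base axis. Payload 7.1 kg.
Tool frame: the origin (TCP) lies at the very end of the fingers, on their centre line; the grasp point (between the pads) lies 19 mm behind it; x points along the fingers, y is the direction in which the jaws open and shut, and the axes are right-handed (so a half turn about x gives the same grasp; the last joint's range is limited). The gripper opens to 88 mm and grips with 3 to 60 N. Pads are 20 mm wide; open, the fingers measure 115 mm over their backs; the gripper's body (75 mm by 178 mm) begins 61 mm behind the grasp point.
Start: joints at [1.114, 0.423, 1.63, -0, 1.089, -0.019], TCP at [264.935, 566.051, 222.675] pointing down, gripper open.
Joint ranges: [-3, 3], [-0.9, 2.11], [0.09, 2.58], [-1.31, 4.45], [0.11, 2.69], [-2.54, 2.54]. Speed limits (rad/s): [2.39, 2.39, 3.01, 3.14, 3.14, 3.14].

INTERFACE

Orientations are given as a rotation vector (axis times angle).
In Python, from workcell import ctrl gives the robot as it stands. The module is installed in compiled form; this text tells all that it offers.
- The arm moves only by the tool carry_out, never from a script. Its argument "commands" is a list of rows, each a list of 6 numbers: the shift along the tool's x, y, z in m, then the turn, a rotation vector about the tool's x, y, z in degrees. In form: [[tx, ty, tz, rx, ry, rz], ...]. A call has 1 to 8 rows; each row shifts and turns the pose as measured when the row begins, along the tool's axes as they then stand; what a row does not reach is not made up. A row lasts 1/8 s, in which the tool goes at most 62.5 mm and 10.7 degrees, less where a joint would pass 70% of its speed; a pose out of reach is approached as far as the arm can. A call with a gripper value outside its range is refused whole. "grip" is the closure, from 0 (fully open) to 1 (shut), set as the call begins (left out, the last holds). The fingers move at their own pace and stop on an object; the grip force is fixed at half the most. Time passes only in rows, so rows that do not move let the fingers close. It gives the time, the measured TCP pose, the force and the opening at its end, in the units of the state.
- ctrl.get_obs(): the state, without advancing time (a new reading comes with each control period).
- ctrl.get_image(name): name is "side" or "top"; returns a dict with "pixels" (480x640x3 uint8, blue, green, red), "intrinsics" (3x3 intrinsics, pixels), "dist_coeffs" ([k1, k2, p1, p2, k3] as OpenCV has them; the pictures are not rectified), "rvec" (rotation vector, rad) and "tvec" (3), from world to camera coordinates, as OpenCV has them. Camera axes: x right, y down, z forward; pixel columns grow to the right and rows downward; lengths in mm; the calibration is good to about 2 mm. A picture is of the moment at which its call begins. There is no depth.
- ctrl.close_job(): hands the job in, once; it reports no verdict.
The state is a dict: "t": time; "qpos": joint angles; "qvel": joint speeds; "joint_torque": joint torques, N m; "ee_pos": TCP position; "orientation": TCP orientation; "ft_force": force on the tool from outside, world axes, zero at the start; "moment": the same for the moment, N m; "width": finger opening in mm.
Only numpy, scipy, OpenCV 4.12 (cv2) and the standard library are available. Lean on these libraries where they do the work, as an engineer would, in place of code of your own. Each camera call takes 0.05 s, during which the arm holds its last target. There are 200 camera calls.

## Working session

There is one attempt and no reset: what is moved stays moved. The work goes in short steps, Python scripts to look and compute and a tool call to move; the robot and the scene stay as the last step left them, time stands still between calls to the robot, and variables do not carry over. Pictures are saved under pics/ and viewed, about 8 in all and at most 12, crops included, and the job is handed in when it is done.

Besides the shell and the picture viewer there is one more tool, called after ">>>" in YAML: its name, and indented under it one key for each argument. carry_out: Moves the arm, as the interface text tells. Its arguments: {"type":"object","properties":{"commands":{"type":"array"},"grip":{"type":"number"}},"required":["commands"]}

```bash
mkdir -p pics; python3 - <<'E'
from workcell import ctrl
import cv2,pickle
d={}
for n in("side","top"):
    d[n]=ctrl.get_image(n); cv2.imwrite(f"pics/{n}0.png",d[n]["pixels"])
    print(n,d[n]["intrinsics"],d[n]["dist_coeffs"],d[n]["rvec"],d[n]["tvec"])
pickle.dump(d,open("d0.pkl","wb"))
print(ctrl.get_obs())
E
```

```text
side [[611.46955809   0.         323.86379956]
 [  0.         611.46955809 242.25347433]
 [  0.           0.           1.        ]] [0.01092842 0.         0.         0.         0.        ] [ 2.20619768 -0.14076351  0.06858595] [-573.71475345  125.15538324 1038.7711676 ]
top [[545.57852217   0.         318.17915944]
 [  0.         545.57852217 252.11025991]
 [  0.           0.           1.        ]] [-0.02635574  0.          0.          0.          0.        ] [ 2.16985948 -2.18794663  0.04074103] [  24.72812243  592.6901397  1130.3605214 ]
{'t': 0.1, 'qpos': array([ 1.11398486e+00,  4.23735288e-01,  1.63059914e+00,  4.75136626e-06,
        1.08864943e+00, -1.89976782e-02]), 'qvel': array([-1.91201535e-05, -7.44462207e-04, -6.07863963e-04, -1.25408037e-03,
       -1.75733759e-04, -7.95976610e-04]), 'joint_torque': array([-4.23932051e-04, -5.45611382e+01, -2.74325180e+01,  6.43790164e-02,
        1.87388639e-02, -3.01835621e-05]), 'ee_pos': array([264.72429678, 565.6042765 , 222.00331564]), 'orientation': array([ 0.34230971,  1.54372017, -0.34444593]), 'ft_force': array([ 0.08678094, -0.08661967,  0.51216946]), 'moment': array([ 0.01262767, -0.01509437,  0.01665673]), 'width': 87.67159009532627}
```

View pics/side0.png

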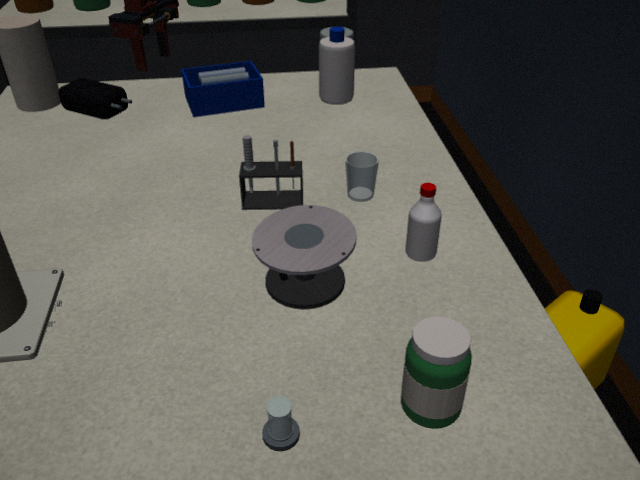

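View pics/top0.png

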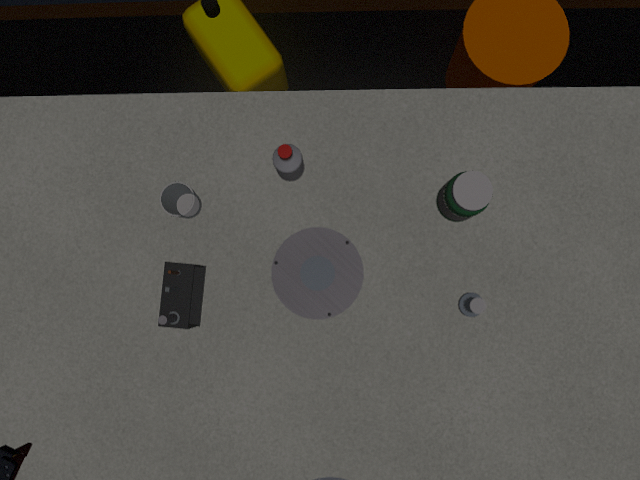

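The side view shows the stage plate at (304,237), probe handle at (248,150), and chamber at (281,425). The top view shows the plate at (317,273), the probe at about (165,320), and the chamber at (470,305). Next I'll zoom in on the small things.

```bash
cat > h.py <<'E'
import numpy as np,cv2,pickle
from scipy.spatial.transform import Rotation as R
def ray(c,px):
    p=cv2.undistortPoints(np.array([[px]],float),c["intrinsics"],np.array(c["dist_coeffs"]))[0,0]
    M=cv2.Rodrigues(np.array(c["rvec"]))[0]; o=-M.T@np.array(c["tvec"]).ravel()
    v=M.T@np.array([*p,1]); return o,v/np.linalg.norm(v)
def onz(c,px,z):
    o,v=ray(c,px); return o+v*(z-o[2])/v[2]
def proj(c,P): return cv2.projectPoints(np.array(P,float).reshape(-1,1,3),np.array(c["rvec"]),np.array(c["tvec"]),c["intrinsics"],np.array(c["dist_coeffs"]))[0][:,0]
def tri(c1,p1,c2,p2):
    o1,v1=ray(c1,p1);o2,v2=ray(c2,p2)
    s=np.linalg.lstsq(np.c_[v1,-v2],o2-o1,rcond=None)[0]
    a,b=o1+s[0]*v1,o2+s[1]*v2; return (a+b)/2,np.linalg.norm(a-b)
E
python3 - <<'E'
from h import *
d=pickle.load(open("d0.pkl","rb"))
def crop(n,x,y,w,h,s): return cv2.resize(d[n]["pixels"][y:y+h,x:x+w],None,fx=s,fy=s,interpolation=cv2.INTER_CUBIC)
A=np.hstack([crop("top",150,255,66,80,5)[:300+100],crop("side",232,130,78,80,5)])
A=A[:400]
B=np.hstack([crop("top",440,285,60,40,5),crop("side",255,395,50,40,5)[:, :250]])
B=cv2.copyMakeBorder(B,0,0,0,max(0,A.shape[1]-B.shape[1]),cv2.BORDER_CONSTANT)
im=np.vstack([A,B]); im=cv2.convertScaleAbs(im,alpha=1.5); print(im.shape); cv2.imwrite("pics/z0.png",im)
t,s=d["top"],d["side"]
print("plate z105",onz(t,(317.5,273),105),"tri",tri(t,(317.5,273),s,(304,237)))
# colour masks
for n in d:
    hsv=cv2.cvtColor(d[n]["pixels"],cv2.COLOR_BGR2HSV); 
    m=((hsv[...,0]>110)&(hsv[...,0]<175)&(hsv[...,1]>18)&(hsv[...,2]>60)).astype(np.uint8)*255
    m=cv2.morphologyEx(m,cv2.MORPH_CLOSE,np.ones((7,7)))
    for c in sorted(cv2.findContours(m,0,2)[0],key=cv2.contourArea)[-3:]:
        if len(c)>5: print(n,cv2.contourArea(c),cv2.fitEllipse(c))
E
```

```text
(600, 720, 3)
plate z105 [546.94269653  19.4052842  105.        ] tri (array([546.8395862 ,  19.52928827, 100.59819131]), np.float64(0.408391753463351))
side 210.0 ((279.4798889160156, 429.8503112792969), (24.364917755126953, 30.467580795288086), 75.39965057373047)
side 1388.0 ((216.88328552246094, 74.4566879272461), (21.967388153076172, 96.28506469726562), 84.09679412841797)
side 4753.0 ((303.6975402832031, 239.6337432861328), (63.92959213256836, 97.43875122070312), 80.15165710449219)
top 15.5 ((473.9735412597656, 301.9573669433594), (21.968008041381836, 27.262392044067383), 47.969810485839844)
top 16.0 ((330.5, 478.5), (0.0, 1.0), 0.0)
top 792.0 ((316.8664855957031, 272.9243469238281), (31.815195083618164, 34.708030700683594), 97.60687255859375)
```

View pics/z0.png

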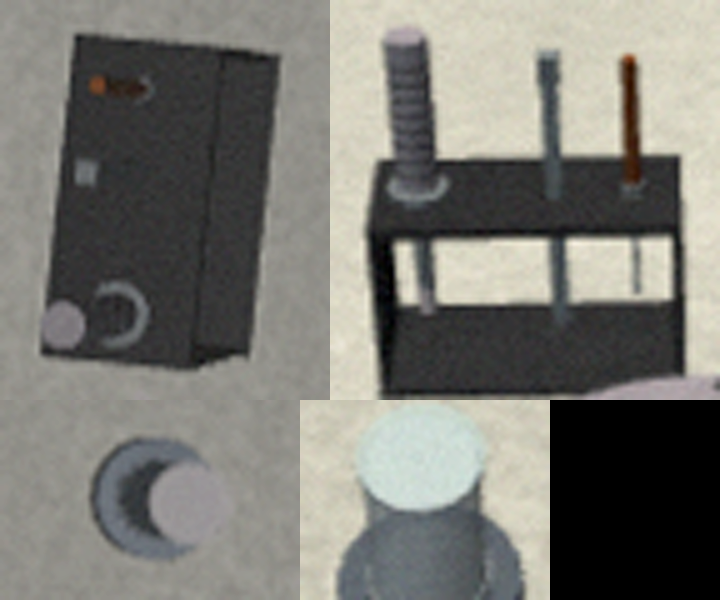

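The crops show the probe top at top (162.4,320) / side (247,137), its collar at top (174,318), and the chamber lid at top (477.4,305.6) / side (279.4,406.4). The tweezers and needle lie at smaller rows in the top view.

```bash
python3 - <<'E'
from h import *
np.set_printoptions(precision=1,suppress=True)
d=pickle.load(open("d0.pkl","rb")); t,s=d["top"],d["side"]
print("probe top",onz(t,(162.4,320),154),onz(s,(247.2,137.2),154),tri(t,(162.4,320),s,(247.2,137.2)))
print("collar",onz(t,(173.8,317.6),84), onz(s,((418-330)/5+232,130+184/5),84))
cr=[onz(t,(150+x/5,255+y/5),80) for x,y in [(77,37),(222,50),(190,365),(42,355)]]
print("sheet",np.array(cr),np.mean(cr,0))
print("needle",onz(t,(169.4,272),142),"tw",onz(t,(150+87/5,255+173/5),144))
print("chamber",onz(t,(477.4,305.6),63),onz(s,(279.4,406.4),63),tri(t,(477.4,305.6),s,(279.4,406.4)))
print("foot",onz(t,(440+155/5,285+98/5),8))
print("jar",onz(t,(472,193),140),onz(s,(441,337),140),"bottle",onz(t,(285,152),150),"beaker",onz(t,(178,198),90))
# plate edge contour, side & top
for n,box in (("side",(240,195,370,280)),("top",(262,218,374,328))):
    im=d[n]["pixels"]; x0,y0,x1,y1=box; c=im[y0:y1,x0:x1].astype(int)
    m=((c[...,0]-c[...,1]>-1)&(c[...,2]-c[...,1]>-2)|0)
    m=(c[...,0]-c[...,1]>=0).astype(np.uint8)
    m=cv2.medianBlur(m*255,5)
    k=max(cv2.findContours(m,0,1)[0],key=cv2.contourArea); h=cv2.convexHull(k)
    print(n,cv2.contourArea(k),cv2.fitEllipse(h))
E
```

```text
probe top [460.7 307.4 154. ] [461.2 300.8 154. ] (array([460.8, 308.6, 150.1]), np.float64(0.6008139452830636))
collar [461.1 306.3  84. ] [460.9 304.3  84. ]
sheet [[571.2 325.3  80. ]
 [565.5 266.6  80. ]
 [440.1 278.7  80. ]
 [444.3 338.4  80. ]] [505.3 302.2  80. ]
needle [550.2 298.5 142. ] tw [517.  301.4 144. ]
chamber [ 479.9 -299.4   63. ] [ 480.7 -302.7   63. ] (array([ 480.3, -300.2,   59.9]), np.float64(0.898914113592929))
foot [ 480.  -300.6    8. ]
jar [ 694.5 -274.1  140. ] [ 698. -279.  140.] bottle [774.9  78.  150. ] beaker [699.6 298.1  90. ]
side 6758.5 ((59.024436950683594, 42.63859558105469), (91.28097534179688, 130.30551147460938), 120.32295227050781)
top 6539.0 ((55.021724700927734, 54.90333938598633), (92.03937530517578, 92.1020278930664), 62.29314041137695)
```

```bash
cat > go.py <<'E'
# usage: go.py x y z [yaw of tool y axis, rad]: remaining shift/turn in tool axes (down-pointing)
import sys
from h import *
from workcell import ctrl
np.set_printoptions(precision=4,suppress=True)
o=ctrl.get_obs(); M=R.from_rotvec(o["orientation"]).as_matrix()
print("t",round(o["t"],2),"tcp",o["ee_pos"],"yaw y",np.arctan2(M[1,1],M[0,1]).round(4),"down err",(M[:,0]).round(4),"F",o["ft_force"].round(2),"w",round(o["width"],1))
a=list(map(float,sys.argv[1:]))
if len(a)>=3:
    y=a[3] if len(a)>3 else np.arctan2(M[1,1],M[0,1])
    X=np.array([0,0,-1.]);Y=np.array([np.cos(y),np.sin(y),0]); D=np.c_[X,Y,np.cross(X,Y)]
    print("turn deg",R.from_matrix(M.T@D).as_rotvec(degrees=True).round(2))
    v=np.array(a[:3])-o["ee_pos"]; print("shift before turn (m)",M.T@v/1000,"after turn",D.T@v/1000)
E
python3 go.py 460.5 306.5 230 1.471; python3 go.py 460.5 306.5 230 -1.671
```

```text
t 0.1 tcp [264.7243 565.6043 222.0033] yaw y 1.133 down err [-0.0006 -0.0012 -1.    ] F [ 0.09 -0.09  0.51] w 87.7
turn deg [-19.37  -0.02   0.08]
shift before turn (m) [-0.0078 -0.1517  0.2872] after turn [-0.008  -0.2383  0.2206]
t 0.1 tcp [264.7243 565.6043 222.0033] yaw y 1.133 down err [-0.0006 -0.0012 -1.    ] F [ 0.09 -0.09  0.51] w 87.7
turn deg [160.66   0.11   0.02]
shift before turn (m) [-0.0078 -0.1517  0.2872] after turn [-0.008   0.2382 -0.2207]
```

>>> carry_out:
  commands:
    - [0, 0, 0, -9.7, 0, 0]
    - [0, 0, 0, -9.7, 0, 0]
    - [-0.0015, -0.04, 0.037, 0, 0, 0]
    - [-0.0015, -0.04, 0.037, 0, 0, 0]
    - [-0.0015, -0.04, 0.037, 0, 0, 0]
    - [-0.0015, -0.04, 0.037, 0, 0, 0]
    - [-0.0015, -0.04, 0.037, 0, 0, 0]
    - [-0.0015, -0.039, 0.036, 0, 0, 0]
  grip: 0

```text
t: 1.1
ee_pos: [466.6, 302.7, 228.5]
orientation: [0.059, 1.573, -0.067]
ft_force: [0.6, 0.6, 0.6]
width: 87.7
```

```bash
python3 go.py 460.5 306.5 180 1.471
```

```text
t 1.1 tcp [466.5994 302.7026 228.5431] yaw y 1.4904 down err [-0.0033 -0.0045 -1.    ] F [0.61 0.56 0.61] w 87.7
turn deg [ 1.11 -0.17  0.28]
shift before turn (m) [ 0.0485  0.0035 -0.0062] after turn [ 0.0485  0.0032 -0.0064]
```

>>> carry_out:
  commands:
    - [0, 0.0032, -0.0064, 1.1, -0.2, 0.3]
    - [0.04, 0, 0, 0, 0, 0]
    - [0, 0, 0, 0, 0, 0]

```text
t: 1.48
ee_pos: [461.3, 304.4, 187.8]
orientation: [0.085, 1.569, -0.084]
ft_force: [-0.5, -0.0, -0.1]
width: 88.0
```

```bash
python3 go.py 460.5 306.5 106 1.471; python3 - <<'E'
from h import *
from workcell import ctrl
t=ctrl.get_image("top");s=ctrl.get_image("side")
A=cv2.resize(t["pixels"][255:345,110:220],None,fx=4,fy=4,interpolation=2);B=cv2.resize(s["pixels"][90:180,200:290],None,fx=4,fy=4,interpolation=2)
cv2.imwrite("pics/g1.png",cv2.convertScaleAbs(np.hstack([A,B]),alpha=1.5))
E
```

```text
t 1.48 tcp [461.2786 304.4324 187.8254] yaw y 1.4637 down err [ 0.0005  0.0008 -1.    ] F [-0.51 -0.01 -0.13] w 88.0
turn deg [-0.42  0.02 -0.05]
shift before turn (m) [ 0.0818  0.0019 -0.001 ] after turn [ 0.0818  0.002  -0.001 ]
```

View pics/g1.png

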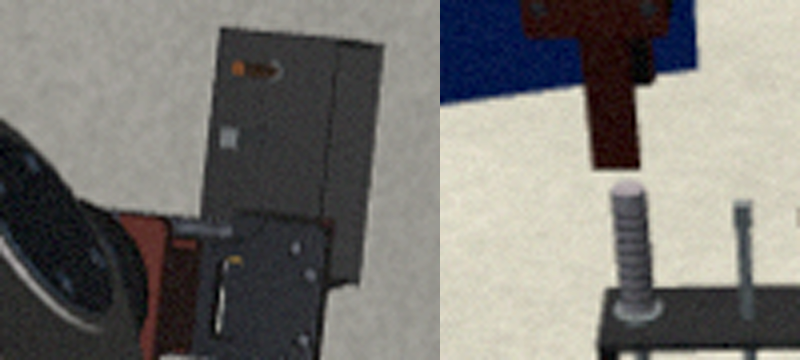

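The finger end nearest the camera is at side (244,132) and the probe top at (247,138). I'll check the x alignment by projection.

```bash
python3 - <<'E'
from h import *
s=pickle.load(open("d0.pkl","rb"))["side"]
print(proj(s,[[461.3,304.4-50,187.8],[461.3,304.4+50,187.8],[460.7,306.5,154],[460.7,306.5,84]]))
E
```

```text
[[246.56958667 132.25251415]
 [245.30515999 110.38329521]
 [246.89751109 135.93080761]
 [249.47569881 166.2894206 ]]
```

>>> carry_out:
  commands:
    - [0.04, 0.002, -0.001, -0.4, 0, 0]
    - [0.042, 0, 0, 0, 0, 0]
    - [0, 0, 0, 0, 0, 0]

```text
t: 1.95
ee_pos: [465.5, 313.1, 112.7]
orientation: [0.083, 1.557, -0.068]
ft_force: [-0.5, 0.1, 0.0]
width: 87.9
```

```bash
python3 go.py 460.5 306.5 106 1.471
```

```text
t 1.95 tcp [465.5448 313.0624 112.6949] yaw y 1.4745 down err [ 0.0133  0.0093 -0.9999] F [-0.47  0.14  0.01] w 87.9
turn deg [ 0.2   0.71 -0.61]
shift before turn (m) [ 0.0066 -0.0071 -0.0045] after turn [ 0.0067 -0.007  -0.0044]
```

>>> carry_out:
  commands:
    - [0.003, -0.007, -0.0045, 0.2, 0.7, -0.6]
    - [0, 0, 0, 0, 0, 0]

```text
t: 2.2
ee_pos: [461.6, 307.9, 113.1]
orientation: [0.08, 1.566, -0.076]
ft_force: [0.2, 0.7, 0.4]
width: 87.6
```

```bash
python3 go.py 460.7 306.5 106 1.471
```

```text
t 2.2 tcp [461.5848 307.9488 113.078 ] yaw y 1.4717 down err [ 0.0031  0.002  -1.    ] F [0.2  0.74 0.45] w 87.6
turn deg [ 0.04  0.17 -0.13]
shift before turn (m) [ 0.0071 -0.0015 -0.0008] after turn [ 0.0071 -0.0015 -0.0007]
```

>>> carry_out:
  commands:
    - [0.007, -0.0015, -0.001, 0, 0.2, -0.1]
    - [0, 0, 0, 0, 0, 0]

```text
t: 2.45
ee_pos: [461.5, 307.2, 107.8]
orientation: [0.08, 1.567, -0.076]
ft_force: [-0.3, 0.3, -0.0]
width: 87.7
```

>>> carry_out:
  commands:
    - [0, 0, 0, 0, 0, 0]
    - [0, 0, 0, 0, 0, 0]
    - [0, 0, 0, 0, 0, 0]
    - [0, 0, 0, 0, 0, 0]
    - [0, 0, 0, 0, 0, 0]
    - [0, 0, 0, 0, 0, 0]
  grip: 1

```text
t: 3.2
ee_pos: [461.8, 307.2, 108.2]
orientation: [0.08, 1.567, -0.076]
ft_force: [-0.1, 0.2, 0.7]
width: 31.6
```

```bash
python3 go.py 460.7 306.5 106 1.471
```

```text
t 3.2 tcp [461.8342 307.2354 108.1646] yaw y 1.4714 down err [ 0.0029  0.0028 -1.    ] F [-0.11  0.25  0.7 ] w 31.6
turn deg [ 0.02  0.15 -0.18]
shift before turn (m) [ 0.0022 -0.0009 -0.0011] after turn [ 0.0022 -0.0008 -0.0011]
```

>>> carry_out:
  commands:
    - [0, 0, 0, 0, 0.15, -0.15]
    - [0, 0, 0, 0, 0, 0]
    - [0, 0, 0, 0, 0, 0]
    - [0, 0, 0, 0, 0, 0]

```text
t: 3.7
ee_pos: [461.8, 307.2, 108.1]
orientation: [0.078, 1.57, -0.078]
ft_force: [0.6, 0.6, 0.2]
width: 17.5
```

```bash
python3 go.py 460.7 306.5 106 1.471
```

```text
t 3.7 tcp [461.7844 307.1964 108.0996] yaw y 1.4713 down err [-0.0004  0.0002 -1.    ] F [0.58 0.61 0.23] w 17.5
turn deg [ 0.02 -0.03 -0.01]
shift before turn (m) [ 0.0021 -0.0008 -0.001 ] after turn [ 0.0021 -0.0008 -0.001 ]
```

>>> carry_out:
  commands:
    - [-0.02, 0, 0, 0, 0, 0]
    - [-0.035, 0, 0, 0, 0, 0]
    - [-0.04, 0, 0, 0, 0, 0]
    - [-0.03, 0, 0, 0, 0, 0]
    - [0, 0, 0, 0, 0, 0]

```text
t: 4.32
ee_pos: [461.3, 306.9, 235.5]
orientation: [0.077, 1.572, -0.079]
ft_force: [0.7, 0.8, -0.7]
width: 17.9
```

```bash
python3 go.py 547 19.5 220 1.471; python3 - <<'E'
from h import *
from workcell import ctrl
s=ctrl.get_image("side")
cv2.imwrite("pics/g2.png",cv2.convertScaleAbs(cv2.resize(s["pixels"][60:220,190:390],None,fx=3,fy=3,interpolation=2),alpha=1.4))
E
```

```text
t 4.33 tcp [461.2594 306.8623 235.4644] yaw y 1.4712 down err [-0.0023 -0.0008 -1.    ] F [ 0.68  0.8  -0.67] w 17.9
turn deg [ 0.01 -0.13  0.06]
shift before turn (m) [ 0.0155 -0.2774  0.1139] after turn [ 0.0155 -0.2774  0.1139]
```

View pics/g2.png

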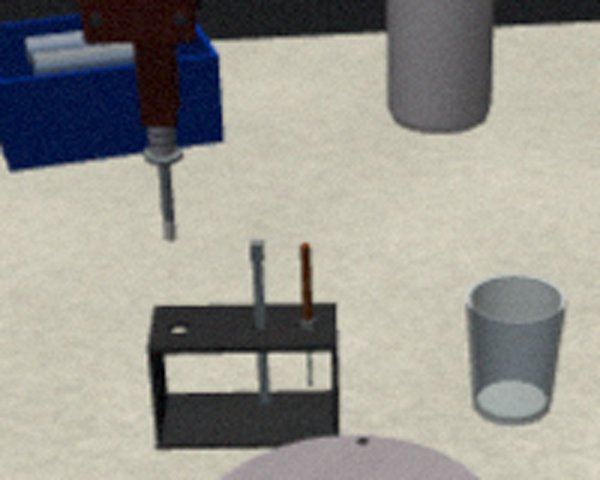

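Probe held upright below the fingers; the empty hole shows at side (249.7,169.7). Moving to the stage middle.

>>> carry_out:
  commands:
    - [0, -0.046, 0.019, 0, 0, 0]
    - [0, -0.046, 0.019, 0, 0, 0]
    - [0, -0.046, 0.019, 0, 0, 0]
    - [0, -0.046, 0.019, 0, 0, 0]
    - [0, -0.046, 0.019, 0, 0, 0]
    - [0.005, -0.046, 0.019, 0, 0, 0]
    - [0, 0, 0, 0, 0, 0]

```text
t: 5.25
ee_pos: [542.7, 11.5, 215.9]
orientation: [0.071, 1.591, -0.081]
ft_force: [-0.2, 1.9, -1.7]
width: 17.6
```

```bash
python3 go.py 547 19.5 210 1.471; python3 - <<'E'
from h import *
s=pickle.load(open("d0.pkl","rb"))["side"]
print(onz(s,(249.7,169.7),80),onz(s,(249.7,169.7),75))
E
```

```text
t 5.25 tcp [542.7318  11.4829 215.9389] yaw y 1.4743 down err [-0.0219 -0.0052 -0.9997] F [-0.19  1.91 -1.72] w 17.6
turn deg [ 0.18 -1.22  0.42]
shift before turn (m) [0.0058 0.0084 0.0036] after turn [0.0059 0.0084 0.0034]
[460.6538025  299.19125202  80.        ] [460.54648513 307.99168083  75.        ]
```

>>> carry_out:
  commands:
    - [0.003, 0.0084, 0.0035, 0.2, -1.2, 0.4]
    - [0, 0, 0, 0, 0, 0]
    - [0, 0, 0, 0, 0, 0]

```text
t: 5.62
ee_pos: [545.1, 22.3, 210.0]
orientation: [0.078, 1.573, -0.077]
ft_force: [-0.4, -0.1, -1.3]
width: 17.9
```

```bash
python3 go.py 547 19.5 200 1.471
```

```text
t 5.62 tcp [545.0523  22.3115 210.0131] yaw y 1.4722 down err [-0.0036  0.0006 -1.    ] F [-0.38 -0.09 -1.26] w 17.9
turn deg [ 0.07 -0.21 -0.02]
shift before turn (m) [ 0.01   -0.0026  0.0023] after turn [ 0.01   -0.0026  0.0022]
```

>>> carry_out:
  commands:
    - [0.007, -0.0026, 0.002, 0, -0.2, 0]
    - [0, 0, 0, 0, 0, 0]

```text
t: 5.88
ee_pos: [546.7, 20.6, 202.7]
orientation: [0.076, 1.569, -0.075]
ft_force: [-0.3, -0.8, -0.5]
width: 17.3
```

>>> carry_out:
  commands:
    - [0.0015, 0, 0, 0, 0, 0]
    - [0, 0, 0, 0, 0, 0]

```text
t: 6.12
ee_pos: [546.8, 20.8, 201.2]
orientation: [0.076, 1.569, -0.075]
ft_force: [-0.8, -0.1, -1.0]
width: 17.6
```

>>> carry_out:
  commands:
    - [0.0015, 0, 0, 0, 0, 0]
    - [0, 0, 0, 0, 0, 0]

```text
t: 6.38
ee_pos: [546.9, 20.7, 199.8]
orientation: [0.076, 1.568, -0.075]
ft_force: [-0.2, -0.8, -1.5]
width: 17.4
```

>>> carry_out:
  commands:
    - [0.0015, 0, 0, 0, 0, 0]
    - [0, 0, 0, 0, 0, 0]

```text
t: 6.62
ee_pos: [546.9, 20.6, 198.2]
orientation: [0.076, 1.568, -0.076]
ft_force: [1.3, -1.0, -1.3]
width: 17.7
```

>>> carry_out:
  commands:
    - [0.001, 0, 0, 0, 0, 0]
    - [0, 0, 0, 0, 0, 0]

```text
t: 6.88
ee_pos: [547.0, 20.6, 197.2]
orientation: [0.076, 1.568, -0.076]
ft_force: [0.0, 0.8, 0.5]
width: 17.6
```

>>> carry_out:
  commands:
    - [0.001, 0, 0, 0, 0, 0]
    - [0, 0, 0, 0, 0, 0]

```text
t: 7.12
ee_pos: [547.0, 20.6, 196.1]
orientation: [0.076, 1.568, -0.076]
ft_force: [-0.2, 0.7, -0.2]
width: 17.6
```

>>> carry_out:
  commands:
    - [0.001, 0, 0, 0, 0, 0]
    - [0, 0, 0, 0, 0, 0]

```text
t: 7.38
ee_pos: [547.0, 20.6, 195.1]
orientation: [0.076, 1.568, -0.076]
ft_force: [0.6, 0.1, -0.5]
width: 17.5
```

>>> carry_out:
  commands:
    - [0.001, 0, 0, 0, 0, 0]
    - [0, 0, 0, 0, 0, 0]

```text
t: 7.62
ee_pos: [547.0, 20.6, 194.0]
orientation: [0.076, 1.568, -0.076]
ft_force: [0.5, -0.0, -0.8]
width: 17.5
```

>>> carry_out:
  commands:
    - [0.001, 0, 0, 0, 0, 0]
    - [0, 0, 0, 0, 0, 0]

```text
t: 7.88
ee_pos: [547.0, 20.6, 192.9]
orientation: [0.076, 1.568, -0.076]
ft_force: [-0.8, -0.4, -1.0]
width: 17.4
```

>>> carry_out:
  commands:
    - [0.001, 0, 0, 0, 0, 0]
    - [0, 0, 0, 0, 0, 0]

```text
t: 8.12
ee_pos: [547.3, 20.6, 192.4]
orientation: [0.076, 1.568, -0.076]
ft_force: [-1.2, 0.5, 2.2]
width: 17.7
```

>>> carry_out:
  commands:
    - [0.001, 0, 0, 0, 0, 0]
    - [0, 0, 0, 0, 0, 0]

```text
t: 8.38
ee_pos: [547.4, 20.6, 192.3]
orientation: [0.076, 1.567, -0.076]
ft_force: [-1.5, 0.2, 3.4]
width: 17.7
```

>>> carry_out:
  commands:
    - [0.001, 0, 0, 0, 0, 0]
    - [0, 0, 0, 0, 0, 0]

```text
t: 8.62
ee_pos: [547.5, 20.6, 192.2]
orientation: [0.076, 1.567, -0.076]
ft_force: [-2.0, -0.7, 2.9]
width: 17.8
```

>>> carry_out:
  commands:
    - [-0.012, 0, 0, 0, 0, 0]
    - [0, 0.003, 0.035, 0, 0, 0]
    - [0, 0.003, 0.034, 0, 0, 0]
    - [0, 0, 0, 0, 0, 0]

```text
t: 9.12
ee_pos: [618.8, 19.9, 206.3]
orientation: [0.076, 1.565, -0.075]
ft_force: [-0.6, 0.2, -0.8]
width: 17.7
```

```bash
python3 go.py 617 19.5 202 1.471
```

```text
t 9.12 tcp [618.7569  19.8962 206.2805] yaw y 1.4743 down err [ 0.0041  0.0003 -1.    ] F [-0.58  0.24 -0.81] w 17.7
turn deg [ 0.19  0.23 -0.04]
shift before turn (m) [ 0.0043 -0.0006 -0.0017] after turn [ 0.0043 -0.0006 -0.0017]
```

>>> carry_out:
  commands:
    - [0.005, 0, -0.0015, 0.2, 0.2, 0]
    - [0.001, 0, 0, 0, 0, 0]
    - [0, 0, 0, 0, 0, 0]

```text
t: 9.5
ee_pos: [614.9, 20.1, 199.6]
orientation: [0.079, 1.571, -0.078]
ft_force: [0.2, -0.3, -1.5]
width: 17.5
```

>>> carry_out:
  commands:
    - [0.001, 0, 0, 0, 0, 0]
    - [0.001, 0, 0, 0, 0, 0]

```text
t: 9.75
ee_pos: [614.4, 20.1, 197.8]
orientation: [0.079, 1.571, -0.078]
ft_force: [-0.1, -0.5, -0.8]
width: 17.7
```

>>> carry_out:
  commands:
    - [0.001, 0, 0, 0, 0, 0]
    - [0.001, 0, 0, 0, 0, 0]

```text
t: 10.0
ee_pos: [614.5, 20.1, 195.9]
orientation: [0.079, 1.571, -0.078]
ft_force: [-0.6, 0.8, 2.1]
width: 17.5
```

>>> carry_out:
  commands:
    - [0.001, 0, 0, 0, 0, 0]
    - [0.001, 0, 0, 0, 0, 0]

```text
t: 10.25
ee_pos: [614.9, 20.1, 195.1]
orientation: [0.079, 1.57, -0.078]
ft_force: [-2.1, -0.1, 8.5]
width: 17.4
```

>>> carry_out:
  commands:
    - [-0.008, 0, 0, 0, 0, 0]
    - [-0.002, 0.031, -0.037, 0, 0, 0]
    - [0, 0.031, -0.037, 0, 0, 0]
    - [0, 0, 0, 0, 0, 0]

```text
t: 10.75
ee_pos: [546.8, 90.4, 206.3]
orientation: [0.081, 1.568, -0.079]
ft_force: [0.3, -0.2, -0.0]
width: 17.7
```

```bash
python3 go.py 547 89.5 202 1.471
```

```text
t 10.75 tcp [546.8113  90.4104 206.2879] yaw y 1.469 down err [ 0.0013  0.0009 -1.    ] F [ 0.29 -0.2  -0.01] w 17.7
turn deg [-0.11  0.07 -0.06]
shift before turn (m) [ 0.0043 -0.0009  0.0003] after turn [ 0.0043 -0.0009  0.0003]
```

>>> carry_out:
  commands:
    - [0.005, -0.0009, 0, -0.1, 0.1, 0]
    - [0.001, 0, 0, 0, 0, 0]
    - [0, 0, 0, 0, 0, 0]

```text
t: 11.12
ee_pos: [548.7, 88.3, 200.3]
orientation: [0.08, 1.568, -0.078]
ft_force: [-0.1, -0.3, -1.5]
width: 17.2
```

>>> carry_out:
  commands:
    - [0.001, 0, 0, 0, 0, 0]
    - [0.001, 0, 0, 0, 0, 0]

```text
t: 11.38
ee_pos: [549.4, 87.6, 198.0]
orientation: [0.081, 1.568, -0.079]
ft_force: [-0.3, 0.7, -1.4]
width: 17.7
```

>>> carry_out:
  commands:
    - [0.001, 0, 0, 0, 0, 0]
    - [0.001, 0, 0, 0, 0, 0]

```text
t: 11.62
ee_pos: [549.5, 87.4, 195.9]
orientation: [0.081, 1.568, -0.079]
ft_force: [-0.6, -0.6, 2.7]
width: 17.8
```

>>> carry_out:
  commands:
    - [0.001, 0, 0, 0, 0, 0]

```text
t: 11.75
ee_pos: [549.8, 87.5, 195.4]
orientation: [0.081, 1.567, -0.079]
ft_force: [-1.9, -0.3, 7.2]
width: 17.5
```

>>> carry_out:
  commands:
    - [0.001, 0, 0, 0, 0, 0]

```text
t: 11.88
ee_pos: [550.0, 87.5, 195.3]
orientation: [0.081, 1.567, -0.079]
ft_force: [-3.2, -0.8, 9.3]
width: 17.7
```

>>> carry_out:
  commands:
    - [0.001, 0, 0, 0, 0, 0]

```text
t: 12.0
ee_pos: [550.2, 87.5, 195.2]
orientation: [0.081, 1.566, -0.079]
ft_force: [-3.1, -0.6, 9.5]
width: 17.7
```

>>> carry_out:
  commands:
    - [-0.009, 0, 0, 0, 0, 0]
    - [0, -0.005, 0.026, 0, 0, 0]
    - [0, -0.005, 0.026, 0, 0, 0]
    - [0, 0, 0, 0, 0, 0]

```text
t: 12.5
ee_pos: [602.1, 72.4, 206.0]
orientation: [0.08, 1.565, -0.078]
ft_force: [-0.8, -0.3, -0.7]
width: 17.8
```

```bash
python3 go.py 599.5 72.5 200 1.471
```

```text
t 12.5 tcp [602.0879  72.3808 206.0405] yaw y 1.4697 down err [ 0.0044  0.0011 -1.    ] F [-0.84 -0.3  -0.67] w 17.8
turn deg [-0.07  0.25 -0.09]
shift before turn (m) [ 0.006  -0.0002 -0.0026] after turn [ 0.006  -0.0001 -0.0026]
```

>>> carry_out:
  commands:
    - [0.003, 0, -0.001, 0, 0.2, -0.1]
    - [0.003, 0, 0, 0, 0, 0]
    - [0, 0, 0, 0, 0, 0]

```text
t: 12.88
ee_pos: [598.7, 73.0, 199.3]
orientation: [0.079, 1.571, -0.079]
ft_force: [-0.2, -0.4, 0.1]
width: 17.5
```

>>> carry_out:
  commands:
    - [0.001, 0, 0, 0, 0, 0]

```text
t: 13.0
ee_pos: [598.4, 73.2, 198.3]
orientation: [0.079, 1.571, -0.079]
ft_force: [-0.2, 0.8, -1.1]
width: 17.7
```

>>> carry_out:
  commands:
    - [0.001, 0, 0, 0, 0, 0]

```text
t: 13.12
ee_pos: [598.4, 73.2, 197.5]
orientation: [0.078, 1.571, -0.079]
ft_force: [0.1, 0.1, 2.2]
width: 17.3
```

>>> carry_out:
  commands:
    - [0.001, 0, 0, 0, 0, 0]

```text
t: 13.25
ee_pos: [598.6, 73.2, 197.2]
orientation: [0.078, 1.57, -0.079]
ft_force: [-1.0, -0.6, 6.2]
width: 17.7
```

>>> carry_out:
  commands:
    - [0.001, 0, 0, 0, 0, 0]

```text
t: 13.38
ee_pos: [598.8, 73.2, 197.0]
orientation: [0.078, 1.57, -0.079]
ft_force: [-3.4, -1.0, 7.9]
width: 17.5
```

>>> carry_out:
  commands:
    - [0.001, 0, 0, 0, 0, 0]

```text
t: 13.5
ee_pos: [598.9, 73.2, 197.0]
orientation: [0.078, 1.569, -0.079]
ft_force: [-2.7, -0.9, 7.6]
width: 18.0
```

>>> carry_out:
  commands:
    - [0.0011, 0, 0, 0, 0, 0]

```text
t: 13.62
ee_pos: [599.0, 73.2, 196.9]
orientation: [0.078, 1.569, -0.079]
ft_force: [-3.2, -0.7, 8.5]
width: 17.8
```

>>> carry_out:
  commands:
    - [0.0011, 0, 0, 0, 0, 0]

```text
t: 13.75
ee_pos: [599.0, 73.1, 196.9]
orientation: [0.078, 1.569, -0.079]
ft_force: [-3.2, -0.9, 8.5]
width: 17.2
```

>>> carry_out:
  commands:
    - [0.0014, 0, 0, 0, 0, 0]

```text
t: 13.88
ee_pos: [599.0, 73.1, 196.7]
orientation: [0.078, 1.568, -0.079]
ft_force: [-3.9, -0.4, 10.0]
width: 17.7
```

>>> carry_out:
  commands:
    - [0.0014, 0, -0.0002, 0, 0.1, 0]

```text
t: 14.0
ee_pos: [599.0, 73.2, 196.6]
orientation: [0.079, 1.569, -0.079]
ft_force: [-3.0, -0.0, 10.6]
width: 17.5
```

>>> carry_out:
  commands:
    - [0.0016, 0, 0, 0, 0, 0]

```text
t: 14.12
ee_pos: [599.1, 73.1, 196.4]
orientation: [0.079, 1.569, -0.079]
ft_force: [-3.1, -0.2, 9.2]
width: 17.6
```

>>> carry_out:
  commands:
    - [0.0016, 0, 0, 0, 0, 0]

```text
t: 14.25
ee_pos: [599.2, 73.2, 196.0]
orientation: [0.079, 1.569, -0.079]
ft_force: [-2.7, 0.0, 9.6]
width: 17.6
```

>>> carry_out:
  commands:
    - [0.0016, 0, 0, 0, 0, 0]
    - [0.0016, 0, 0, 0, 0, 0]

```text
t: 14.5
ee_pos: [599.2, 73.2, 195.4]
orientation: [0.079, 1.568, -0.079]
ft_force: [-3.3, -0.4, 10.2]
width: 17.6
```

>>> carry_out:
  commands:
    - [0.0016, 0, 0, 0, 0, 0]
    - [0.0016, 0, 0, 0, 0, 0]

```text
t: 14.75
ee_pos: [599.1, 73.2, 194.7]
orientation: [0.079, 1.568, -0.079]
ft_force: [-4.0, -0.5, 10.9]
width: 17.5
```

>>> carry_out:
  commands:
    - [0.0016, 0, 0, 0, 0, 0]
    - [0.0016, 0, 0, 0, 0, 0]

```text
t: 15.0
ee_pos: [599.1, 73.2, 194.1]
orientation: [0.079, 1.567, -0.079]
ft_force: [-3.7, -0.6, 10.9]
width: 17.6
```

>>> carry_out:
  commands:
    - [0.0016, 0, 0, 0, 0.1, 0]
    - [0.0016, 0, 0, 0, 0, 0]
    - [0.0016, 0, 0, 0, 0, 0]
    - [0.0016, 0, 0, 0, 0, 0]

```text
t: 15.5
ee_pos: [599.2, 73.2, 192.9]
orientation: [0.08, 1.568, -0.078]
ft_force: [-4.3, -0.1, 10.7]
width: 17.7
```

>>> carry_out:
  commands:
    - [0.0016, 0, 0, 0, 0, 0]
    - [0.0016, 0, 0, 0, 0, 0]

```text
t: 15.75
ee_pos: [599.1, 73.2, 192.2]
orientation: [0.08, 1.567, -0.078]
ft_force: [-2.7, -0.0, 10.8]
width: 18.0
```

>>> carry_out:
  commands:
    - [0.0016, 0, 0, 0, 0, 0]
    - [0.0015, 0, 0, 0, 0, 0]

```text
t: 16.0
ee_pos: [599.1, 73.2, 191.7]
orientation: [0.08, 1.567, -0.078]
ft_force: [-3.6, -1.4, 10.6]
width: 17.5
```

>>> carry_out:
  commands:
    - [-0.004, 0, 0, 0, 0.1, 0]
    - [0, 0, 0, 0, 0, 0]

```text
t: 16.25
ee_pos: [599.2, 73.2, 196.0]
orientation: [0.08, 1.568, -0.078]
ft_force: [0.4, -0.1, -0.6]
width: 17.9
```

```bash
python3 go.py 599.5 72.5 195 1.471; python3 go.py 547 19.5 195 1.471
```

```text
t 16.25 tcp [599.2074  73.1761 196.0436] yaw y 1.4699 down err [ 0.0012  0.0011 -1.    ] F [ 0.35 -0.06 -0.56] w 17.9
turn deg [-0.06  0.06 -0.07]
shift before turn (m) [ 0.001  -0.0006  0.0004] after turn [ 0.001  -0.0006  0.0004]
t 16.25 tcp [599.2074  73.1761 196.0436] yaw y 1.4699 down err [ 0.0012  0.0011 -1.    ] F [ 0.35 -0.06 -0.56] w 17.9
turn deg [-0.06  0.06 -0.07]
shift before turn (m) [ 0.0009 -0.0587 -0.0465] after turn [ 0.001  -0.0586 -0.0466]
```

>>> carry_out:
  commands:
    - [0.001, 0, 0, 0, 0, 0]
    - [0.001, 0, 0, 0, 0, 0]
    - [0.001, 0, 0, 0, 0, 0]

```text
t: 16.62
ee_pos: [599.1, 73.2, 192.3]
orientation: [0.08, 1.569, -0.078]
ft_force: [0.4, -0.6, 4.4]
width: 17.7
```

>>> carry_out:
  commands:
    - [0.001, 0, 0, 0, 0, 0]

```text
t: 16.75
ee_pos: [599.4, 73.2, 191.9]
orientation: [0.08, 1.568, -0.078]
ft_force: [-1.6, -0.1, 8.4]
width: 17.4
```

>>> carry_out:
  commands:
    - [0.001, 0, 0, 0, 0, 0]

```text
t: 16.88
ee_pos: [599.7, 73.1, 191.8]
orientation: [0.08, 1.568, -0.078]
ft_force: [-2.6, -0.4, 8.8]
width: 17.4
```

>>> carry_out:
  commands:
    - [0.001, 0, 0, 0, 0, 0]

```text
t: 17.0
ee_pos: [599.7, 73.1, 191.8]
orientation: [0.08, 1.567, -0.078]
ft_force: [-2.7, -0.4, 8.5]
width: 17.5
```

>>> carry_out:
  commands:
    - [-0.007, 0, 0, 0, 0, 0]
    - [-0.003, -0.03, -0.024, 0, 0, 0]
    - [0, -0.029, -0.023, 0, 0, 0]
    - [0, 0, 0, 0, 0, 0]

```text
t: 17.5
ee_pos: [546.2, 18.2, 202.2]
orientation: [0.079, 1.567, -0.077]
ft_force: [0.6, -0.4, -1.2]
width: 17.7
```

```bash
python3 go.py 547 19.5 195 1.471
```

```text
t 17.5 tcp [546.1663  18.2289 202.1758] yaw y 1.4709 down err [ 0.0029  0.001  -1.    ] F [ 0.62 -0.4  -1.2 ] w 17.7
turn deg [-0.    0.16 -0.07]
shift before turn (m) [0.0072 0.0013 0.0007] after turn [0.0072 0.0013 0.0007]
```

>>> carry_out:
  commands:
    - [0.003, 0.001, 0.001, 0, 0.1, 0]
    - [0.003, 0, 0, 0, 0, 0]
    - [0, 0, 0, 0, 0, 0]
    - [0.001, 0, 0, 0, 0, 0]
    - [0.001, 0, 0, 0, 0, 0]

```text
t: 18.12
ee_pos: [549.6, 20.9, 193.7]
orientation: [0.079, 1.567, -0.076]
ft_force: [0.7, -0.9, -1.2]
width: 17.6
```

>>> carry_out:
  commands:
    - [0.001, 0, 0, 0, 0, 0]

```text
t: 18.25
ee_pos: [549.7, 21.0, 192.5]
orientation: [0.079, 1.567, -0.076]
ft_force: [-0.9, -0.3, 1.3]
width: 17.6
```

>>> carry_out:
  commands:
    - [0.001, 0, 0, 0, 0, 0]

```text
t: 18.38
ee_pos: [550.0, 21.0, 192.1]
orientation: [0.078, 1.566, -0.076]
ft_force: [-1.8, -0.7, 8.6]
width: 17.4
```

>>> carry_out:
  commands:
    - [0.001, 0, 0, 0, 0, 0]

```text
t: 18.5
ee_pos: [550.2, 20.9, 192.0]
orientation: [0.078, 1.566, -0.076]
ft_force: [-2.9, -0.6, 9.5]
width: 17.3
```

>>> carry_out:
  commands:
    - [0.001, 0, 0, 0, 0, 0]

```text
t: 18.62
ee_pos: [550.3, 20.9, 192.0]
orientation: [0.079, 1.565, -0.076]
ft_force: [-3.1, -0.5, 9.7]
width: 17.7
```

>>> carry_out:
  commands:
    - [-0.007, 0, 0, 0, 0, 0]
    - [-0.003, -0.029, -0.023, 0, 0, 0]
    - [0, -0.029, -0.023, 0, 0, 0]
    - [0, 0, 0, 0, 0, 0]

```text
t: 19.12
ee_pos: [498.3, -33.4, 202.9]
orientation: [0.078, 1.563, -0.075]
ft_force: [-0.2, 0.2, -1.1]
width: 17.6
```

```bash
python3 go.py 494 -33.5 195 1.471
```

```text
t 19.12 tcp [498.2983 -33.3528 202.9144] yaw y 1.4735 down err [ 0.0061  0.0014 -1.    ] F [-0.18  0.24 -1.14] w 17.6
turn deg [ 0.14  0.34 -0.11]
shift before turn (m) [ 0.0079 -0.0006 -0.0043] after turn [ 0.0079 -0.0006 -0.0043]
```

>>> carry_out:
  commands:
    - [0, 0.003, 0.034, 0.1, 0.3, -0.1]
    - [0, 0.003, 0.034, 0, 0, 0]
    - [0.001, 0.003, 0.033, 0, 0, 0]
    - [0, 0, 0, 0, 0, 0]

```text
t: 19.62
ee_pos: [605.1, -33.2, 203.5]
orientation: [0.079, 1.565, -0.078]
ft_force: [-0.3, -0.1, -0.4]
width: 17.4
```

```bash
python3 go.py 600 -33.5 195 1.471
```

```text
t 19.62 tcp [605.1036 -33.1603 203.543 ] yaw y 1.4706 down err [ 0.0046  0.0006 -1.    ] F [-0.32 -0.13 -0.38] w 17.4
turn deg [-0.02  0.26 -0.06]
shift before turn (m) [ 0.0085 -0.0009 -0.0051] after turn [ 0.0085 -0.0008 -0.005 ]
```

>>> carry_out:
  commands:
    - [0.004, -0.001, -0.003, 0, 0.3, 0]
    - [0.003, 0, 0, 0, 0, 0]
    - [0, 0, 0, 0, 0, 0]
    - [0.001, 0, 0, 0, 0, 0]
    - [0.001, 0, 0, 0, 0, 0]

```text
t: 20.25
ee_pos: [599.6, -33.1, 193.7]
orientation: [0.079, 1.572, -0.077]
ft_force: [-0.4, -0.1, -1.4]
width: 17.5
```

>>> carry_out:
  commands:
    - [0.001, 0, 0, 0, 0, 0]

```text
t: 20.38
ee_pos: [599.6, -33.1, 192.8]
orientation: [0.08, 1.572, -0.077]
ft_force: [0.8, -1.3, -1.6]
width: 17.5
```

>>> carry_out:
  commands:
    - [0.001, 0, 0, 0, 0, 0]

```text
t: 20.5
ee_pos: [599.8, -33.1, 192.1]
orientation: [0.08, 1.572, -0.077]
ft_force: [-0.8, 0.4, 4.7]
width: 17.5
```

>>> carry_out:
  commands:
    - [0.001, 0, 0, 0, 0, 0]

```text
t: 20.62
ee_pos: [600.1, -33.1, 191.8]
orientation: [0.08, 1.571, -0.077]
ft_force: [-2.2, 0.0, 7.9]
width: 17.4
```

>>> carry_out:
  commands:
    - [0.001, 0, 0, 0, 0, 0]

```text
t: 20.75
ee_pos: [600.2, -33.1, 191.6]
orientation: [0.08, 1.571, -0.077]
ft_force: [-2.1, 0.9, 8.7]
width: 17.9
```

```bash
python3 go.py 494 72.5 200 1.471
```

```text
t 20.75 tcp [600.227  -33.1281 191.6296] yaw y 1.4708 down err [-0.0012  0.0015 -1.    ] F [-2.07  0.94  8.7 ] w 17.9
turn deg [-0.01 -0.08 -0.08]
shift before turn (m) [-0.0081  0.0945 -0.1162] after turn [-0.0084  0.0945 -0.1162]
```

>>> carry_out:
  commands:
    - [-0.008, 0, 0, 0, 0, 0]
    - [-0.002, 0.024, -0.029, 0, 0, 0]
    - [0, 0.024, -0.029, 0, 0, 0]
    - [0, 0.024, -0.029, 0, 0, 0]
    - [0, 0.023, -0.028, 0, 0, 0]
    - [0, 0, 0, 0, 0, 0]

```text
t: 21.5
ee_pos: [493.6, 75.2, 203.3]
orientation: [0.081, 1.568, -0.078]
ft_force: [0.5, 0.4, -1.1]
width: 17.5
```

```bash
python3 go.py 494 72.5 195 1.471
```

```text
t 21.5 tcp [493.6349  75.2432 203.3284] yaw y 1.4694 down err [ 0.0018  0.0017 -1.    ] F [ 0.46  0.43 -1.09] w 17.5
turn deg [-0.09  0.1  -0.1 ]
shift before turn (m) [ 0.0083 -0.0027  0.0006] after turn [ 0.0083 -0.0027  0.0006]
```

>>> carry_out:
  commands:
    - [0.004, -0.002, 0, 0, 0.1, -0.1]
    - [0.003, 0, 0, 0, 0, 0]
    - [0, 0, 0, 0, 0, 0]
    - [0.001, 0, 0, 0, 0, 0]
    - [0.001, 0, 0, 0, 0, 0]

```text
t: 22.12
ee_pos: [496.0, 71.4, 194.0]
orientation: [0.081, 1.568, -0.081]
ft_force: [-0.4, 0.4, 0.1]
width: 17.7
```

>>> carry_out:
  commands:
    - [0.001, 0, 0, 0, 0, 0]

```text
t: 22.25
ee_pos: [496.1, 71.3, 192.9]
orientation: [0.081, 1.568, -0.082]
ft_force: [0.6, -0.2, -1.5]
width: 17.3
```

>>> carry_out:
  commands:
    - [0.001, 0, 0, 0, 0, 0]

```text
t: 22.38
ee_pos: [496.2, 71.3, 192.1]
orientation: [0.081, 1.567, -0.081]
ft_force: [-0.6, 0.6, 3.8]
width: 17.4
```

>>> carry_out:
  commands:
    - [0.001, 0, 0, 0, 0, 0]

```text
t: 22.5
ee_pos: [496.5, 71.4, 191.6]
orientation: [0.081, 1.567, -0.081]
ft_force: [-1.5, 0.4, 9.3]
width: 17.6
```

>>> carry_out:
  commands:
    - [0.001, 0, 0, 0, 0, 0]

```text
t: 22.62
ee_pos: [496.7, 71.5, 191.5]
orientation: [0.081, 1.566, -0.081]
ft_force: [-2.4, -0.8, 10.0]
width: 17.9
```

```bash
python3 go.py 461 307 230 1.471
```

```text
t 22.62 tcp [496.7416  71.4566 191.4914] yaw y 1.4673 down err [ 0.003  -0.0001 -1.    ] F [-2.35 -0.85 10.04] w 17.9
turn deg [-0.21  0.17 -0.01]
shift before turn (m) [-0.0386  0.2306 -0.0598] after turn [-0.0385  0.2308 -0.059 ]
```

>>> carry_out:
  commands:
    - [-0.035, 0, 0, 0, 0, 0]
    - [-0.01, 0.04, -0.01, -0.2, 0.2, 0]
    - [0, 0.045, -0.012, 0, 0, 0]
    - [0, 0.045, -0.012, 0, 0, 0]
    - [0, 0.045, -0.012, 0, 0, 0]
    - [0, 0.04, -0.01, 0, 0, 0]
    - [0, 0, 0, 0, 0, 0]
    - [0, 0, 0, 0, 0, 0]

```text
t: 23.62
ee_pos: [461.8, 297.3, 238.0]
orientation: [0.08, 1.568, -0.079]
ft_force: [-0.4, -0.7, -0.6]
width: 17.5
```

```bash
python3 go.py 461.3 307.0 215 1.471
```

```text
t 23.62 tcp [461.7938 297.2728 238.0417] yaw y 1.4698 down err [ 0.0011  0.0008 -1.    ] F [-0.41 -0.66 -0.63] w 17.5
turn deg [-0.07  0.06 -0.05]
shift before turn (m) [ 0.023   0.0096 -0.0015] after turn [ 0.023   0.0096 -0.0015]
```

Descend with tip still above the sheet (TCP 180 → tip 92), then check alignment.

>>> carry_out:
  commands:
    - [0.015, 0.0096, -0.0015, -0.1, 0.1, 0]
    - [0.015, 0, 0, 0, 0, 0]
    - [0.015, 0, 0, 0, 0, 0]
    - [0.01, 0, 0, 0, 0, 0]
    - [0, 0, 0, 0, 0, 0]
    - [0, 0, 0, 0, 0, 0]

```text
t: 24.38
ee_pos: [461.3, 304.1, 177.8]
orientation: [0.08, 1.572, -0.082]
ft_force: [-0.3, -0.3, -1.9]
width: 17.1
```

```bash
python3 go.py 461.3 307.0 175 1.471; python3 - <<'E'
from h import *
from workcell import ctrl
s=ctrl.get_image("side")
cv2.imwrite("pics/g3.png",cv2.convertScaleAbs(cv2.resize(s["pixels"][130:190,210:310],None,fx=8,fy=8,interpolation=2),alpha=1.5))
E
```

```text
t 24.38 tcp [461.2678 304.1207 177.7606] yaw y 1.4676 down err [-0.0032 -0.0009 -1.    ] F [-0.29 -0.33 -1.91] w 17.1
turn deg [-0.19 -0.18  0.07]
shift before turn (m) [ 0.0028  0.0029 -0.0003] after turn [ 0.0028  0.0029 -0.0003]
```

View pics/g3.png

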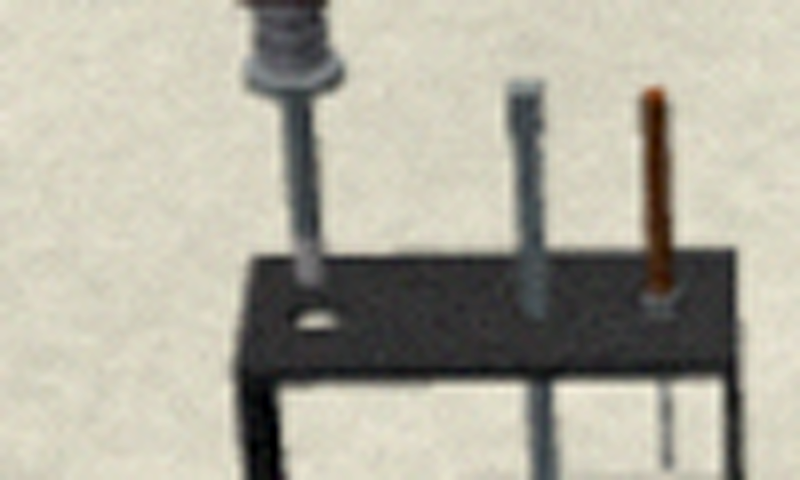

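The tip is at about (248.9,165) and the hole at (249.7,170). Extending the shaft line puts it about 1 mm short in x, which agrees with the pick-up TCP at x=461.8, so I'll use that.

>>> carry_out:
  commands:
    - [0, 0.003, 0.0003, -0.2, -0.2, 0.1]
    - [0, 0, 0, 0, 0, 0]

```text
t: 24.68
ee_pos: [462.4, 307.7, 178.7]
orientation: [0.079, 1.567, -0.077]
ft_force: [-0.6, -0.7, -0.9]
width: 17.4
```

```bash
python3 go.py 462 307.0 160 1.471
```

```text
t 24.68 tcp [462.4252 307.6526 178.7381] yaw y 1.4714 down err [ 0.0023  0.0016 -1.    ] F [-0.62 -0.69 -0.92] w 17.4
turn deg [ 0.02  0.12 -0.1 ]
shift before turn (m) [ 0.0187 -0.0007 -0.0004] after turn [ 0.0187 -0.0007 -0.0004]
```

>>> carry_out:
  commands:
    - [0.003, -0.0007, -0.0004, 0, 0.1, -0.1]
    - [0.003, 0, 0, 0, 0, 0]
    - [0.003, 0, 0, 0, 0, 0]
    - [0.003, 0, 0, 0, 0, 0]

```text
t: 25.18
ee_pos: [462.1, 307.2, 166.4]
orientation: [0.078, 1.568, -0.077]
ft_force: [0.3, -1.2, -0.9]
width: 17.4
```

>>> carry_out:
  commands:
    - [0.003, 0, 0, 0, 0, 0]
    - [0.003, 0, 0, 0, 0, 0]

```text
t: 25.42
ee_pos: [462.0, 307.1, 159.8]
orientation: [0.078, 1.569, -0.078]
ft_force: [0.2, 0.4, -0.3]
width: 17.9
```

```bash
python3 go.py 462 307.0 110 1.471
```

```text
t 25.43 tcp [462.002  307.0978 159.8463] yaw y 1.4716 down err [ 0.0008  0.0002 -1.    ] F [ 0.23  0.35 -0.3 ] w 17.9
turn deg [ 0.03  0.04 -0.02]
shift before turn (m) [ 0.0498 -0.0001 -0.    ] after turn [ 0.0498 -0.0001  0.    ]
```

Tip is through the hole (72 < 80) with no contact force. Lowering on.

>>> carry_out:
  commands:
    - [0.008, 0, 0, 0, 0, 0]
    - [0.008, 0, 0, 0, 0, 0]
    - [0.008, 0, 0, 0, 0, 0]
    - [0.007, 0, 0, 0, 0, 0]
    - [0.006, 0, 0, 0, 0, 0]
    - [0.004, 0, 0, 0, 0, 0]

```text
t: 26.18
ee_pos: [461.8, 307.0, 115.5]
orientation: [0.078, 1.569, -0.078]
ft_force: [0.0, 0.5, -0.7]
width: 17.6
```

```bash
python3 go.py 462 307.0 108 1.471
```

```text
t 26.18 tcp [461.8102 306.9817 115.4748] yaw y 1.4716 down err [ 0.0001 -0.0002 -1.    ] F [ 0.05  0.5  -0.71] w 17.6
turn deg [0.04 0.   0.01]
shift before turn (m) [0.0075 0.     0.0002] after turn [0.0075 0.     0.0002]
```

>>> carry_out:
  commands:
    - [0.003, 0, 0, 0, 0, 0]
    - [0.003, 0, 0, 0, 0, 0]
    - [0, 0, 0, 0, 0, 0]

```text
t: 26.55
ee_pos: [461.9, 307.0, 109.0]
orientation: [0.078, 1.569, -0.078]
ft_force: [0.0, 0.1, -1.3]
width: 17.5
```

>>> carry_out:
  commands:
    - [0.001, 0, 0, 0, 0, 0]
    - [0, 0, 0, 0, 0, 0]

```text
t: 26.8
ee_pos: [462.1, 307.2, 108.3]
orientation: [0.078, 1.569, -0.078]
ft_force: [0.0, 0.3, -2.3]
width: 17.6
```

>>> carry_out:
  commands:
    - [0.0005, 0, 0, 0, 0, 0]
    - [0, 0, 0, 0, 0, 0]

```text
t: 27.05
ee_pos: [462.3, 307.3, 108.1]
orientation: [0.078, 1.568, -0.077]
ft_force: [-0.8, -0.2, -1.0]
width: 17.4
```

>>> carry_out:
  commands:
    - [0, 0, 0, 0, 0, 0]
    - [0, 0, 0, 0, 0, 0]
    - [0, 0, 0, 0, 0, 0]
    - [0, 0, 0, 0, 0, 0]
  grip: 0

```text
t: 27.55
ee_pos: [462.4, 307.3, 108.2]
orientation: [0.078, 1.568, -0.077]
ft_force: [-0.4, 0.5, 0.1]
width: 54.0
```

>>> carry_out:
  commands:
    - [0, 0, 0, 0, 0, 0]
    - [0, 0, 0, 0, 0, 0]

```text
t: 27.8
ee_pos: [462.4, 307.3, 108.2]
orientation: [0.078, 1.568, -0.077]
ft_force: [-0.1, 0.2, -0.3]
width: 74.2
```

```bash
python3 go.py 462 307.0 200 1.471
```

```text
t 27.8 tcp [462.4226 307.3348 108.1942] yaw y 1.4716 down err [ 0.0015  0.0006 -1.    ] F [-0.13  0.2  -0.3 ] w 74.2
turn deg [ 0.04  0.08 -0.04]
shift before turn (m) [-0.0918 -0.0003 -0.0003] after turn [-0.0918 -0.0004 -0.0004]
```

>>> carry_out:
  commands:
    - [-0.02, 0, 0, 0, 0, 0]
    - [-0.04, 0, 0, 0, 0, 0]
    - [-0.04, 0, 0, 0, 0, 0]
    - [-0.01, 0, 0, 0, 0, 0]
    - [0, -0.05, 0, 0, 0, 0]
    - [0, -0.05, 0, 0, 0, 0]
    - [0, -0.05, 0, 0, 0, 0]
    - [0, -0.05, 0, 0, 0, 0]

```text
t: 28.8
ee_pos: [440.8, 105.3, 217.7]
orientation: [0.072, 1.571, -0.074]
ft_force: [1.3, 0.5, -0.1]
width: 87.9
```

```bash
python3 go.py 480.2 -300.3 150 1.471; python3 - <<'E'
from h import *
from workcell import ctrl
s=ctrl.get_image("side");t=ctrl.get_image("top")
A=cv2.resize(s["pixels"][120:215,225:325],None,fx=4,fy=4,interpolation=2)
B=cv2.resize(t["pixels"][250:345,140:230],None,fx=4,fy=4,interpolation=2)
cv2.imwrite("pics/g4.png",cv2.convertScaleAbs(np.hstack([A,B]),alpha=1.5))
E
```

```text
t 28.8 tcp [440.8484 105.2795 217.6854] yaw y 1.4777 down err [-0.0017 -0.0008 -1.    ] F [ 1.29  0.55 -0.1 ] w 87.9
turn deg [ 0.38 -0.09  0.05]
shift before turn (m) [ 0.0679 -0.4001  0.077 ] after turn [ 0.0677 -0.3996  0.0796]
```

View pics/g4.png

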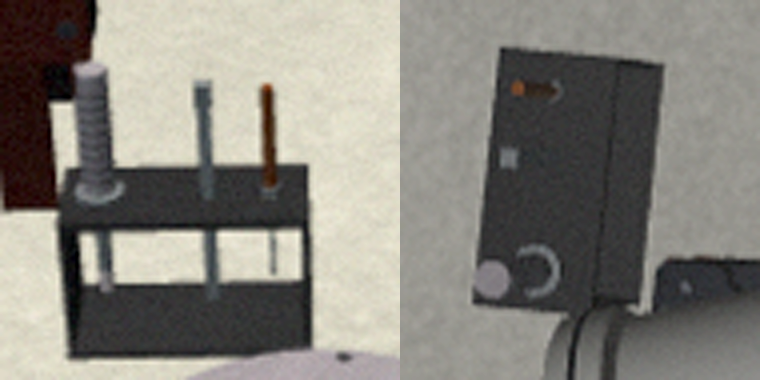

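The probe hangs upright in its hole, collar on the sheet (side collar at about (250,168), same as at the start). On to the chamber.

>>> carry_out:
  commands:
    - [0, -0.05, 0.01, 0.3, 0, 0]
    - [0, -0.05, 0.01, 0, 0, 0]
    - [0, -0.05, 0.01, 0, 0, 0]
    - [0.01, -0.05, 0.01, 0, 0, 0]
    - [0.01, -0.05, 0.01, 0, 0, 0]
    - [0.01, -0.05, 0.01, 0, 0, 0]
    - [0.01, -0.05, 0.01, 0, 0, 0]
    - [0, -0.03, 0.01, 0, 0, 0]

```text
t: 29.9
ee_pos: [484.0, -288.6, 170.7]
orientation: [0.079, 1.575, -0.075]
ft_force: [-0.2, 0.9, -0.8]
width: 87.8
```

```bash
python3 go.py 480.2 -300.3 110 1.471
```

```text
t 29.9 tcp [ 483.982  -288.5809  170.7245] yaw y 1.4728 down err [-0.0054  0.0022 -1.    ] F [-0.18  0.88 -0.81] w 87.8
turn deg [ 0.1  -0.32 -0.1 ]
shift before turn (m) [ 0.0607 -0.0121 -0.0023] after turn [ 0.0607 -0.012  -0.0026]
```

>>> carry_out:
  commands:
    - [0.03, -0.012, -0.0025, 0.1, -0.3, -0.1]
    - [0.03, 0, 0, 0, 0, 0]
    - [0, 0, 0, 0, 0, 0]
    - [0, 0, 0, 0, 0, 0]

```text
t: 30.4
ee_pos: [482.1, -301.4, 106.8]
orientation: [0.081, 1.57, -0.079]
ft_force: [0.3, -0.1, -0.2]
width: 87.8
```

```bash
python3 go.py 480.2 -300.3 23 1.471
```

```text
t 30.4 tcp [ 482.0936 -301.3728  106.8377] yaw y 1.4688 down err [-0.0007  0.001  -1.    ] F [ 0.35 -0.08 -0.22] w 87.8
turn deg [-0.13 -0.05 -0.05]
shift before turn (m) [ 0.0838  0.0008 -0.0019] after turn [ 0.0838  0.0009 -0.002 ]
```

>>> carry_out:
  commands:
    - [0.02, 0.001, -0.002, -0.1, 0, 0]
    - [0.02, 0, 0, 0, 0, 0]
    - [0.02, 0, 0, 0, 0, 0]
    - [0.01, 0, 0, 0, 0, 0]
    - [0, 0, 0, 0, 0, 0]

```text
t: 31.02
ee_pos: [485.4, -300.5, 41.2]
orientation: [0.073, 1.561, -0.079]
ft_force: [0.8, 0.4, 0.3]
width: 87.7
```

```bash
python3 go.py 480.2 -300.3 23 1.471
```

```text
t 31.02 tcp [ 485.4242 -300.4696   41.1682] yaw y 1.4734 down err [ 0.0079 -0.0044 -1.    ] F [0.78 0.43 0.27] w 87.7
turn deg [0.14 0.48 0.2 ]
shift before turn (m) [ 0.0181 -0.0003 -0.0054] after turn [ 0.0182 -0.0004 -0.0052]
```

>>> carry_out:
  commands:
    - [0.006, -0.0003, -0.005, 0.1, 0.5, 0.2]
    - [0.006, 0, 0, 0, 0, 0]
    - [0.004, 0, 0, 0, 0, 0]
    - [0, 0, 0, 0, 0, 0]

```text
t: 31.52
ee_pos: [481.3, -300.9, 26.1]
orientation: [0.077, 1.568, -0.079]
ft_force: [-0.9, -0.3, -0.6]
width: 88.0
```

```bash
python3 go.py 480.2 -300.3 23 1.471
```

```text
t 31.52 tcp [ 481.305  -300.9464   26.0582] yaw y 1.4716 down err [ 0.0016 -0.0014 -1.    ] F [-0.9  -0.3  -0.61] w 88.0
turn deg [0.03 0.1  0.07]
shift before turn (m) [ 0.0031  0.0005 -0.0012] after turn [ 0.0031  0.0005 -0.0012]
```

>>> carry_out:
  commands:
    - [0.003, 0.0005, -0.0012, 0, 0.1, 0.1]
    - [0, 0, 0, 0, 0, 0]

```text
t: 31.78
ee_pos: [480.1, -300.4, 22.9]
orientation: [0.078, 1.569, -0.078]
ft_force: [-0.1, 0.7, -0.8]
width: 87.9
```

>>> carry_out:
  commands:
    - [0, 0, 0, 0, 0, 0]
    - [0, 0, 0, 0, 0, 0]
    - [0, 0, 0, 0, 0, 0]
    - [0, 0, 0, 0, 0, 0]
    - [0, 0, 0, 0, 0, 0]
    - [0, 0, 0, 0, 0, 0]
    - [0, 0, 0, 0, 0, 0]
    - [0, 0, 0, 0, 0, 0]
  grip: 1

```text
t: 32.78
ee_pos: [480.4, -300.5, 23.2]
orientation: [0.078, 1.569, -0.078]
ft_force: [-0.1, -0.0, 0.2]
width: 33.3
```

```bash
python3 go.py 480.2 -300.3 23 1.471
```

```text
t 32.77 tcp [ 480.3614 -300.4684   23.2315] yaw y 1.4715 down err [ 0.0005  0.0003 -1.    ] F [-0.07 -0.04  0.22] w 33.3
turn deg [ 0.03  0.03 -0.02]
shift before turn (m) [ 0.0002  0.0002 -0.0002] after turn [ 0.0002  0.0002 -0.0002]
```

>>> carry_out:
  commands:
    - [0, 0, 0, 0, 0, 0]
    - [0, 0, 0, 0, 0, 0]

```text
t: 33.02
ee_pos: [480.3, -300.4, 23.2]
orientation: [0.078, 1.569, -0.078]
ft_force: [-0.0, -0.4, 0.6]
width: 33.1
```

>>> carry_out:
  commands:
    - [-0.02, 0, 0, 0, 0, 0]
    - [-0.04, 0, 0, 0, 0, 0]
    - [-0.04, 0, 0, 0, 0, 0]
    - [-0.04, 0, 0, 0, 0, 0]
    - [-0.01, 0, 0, 0, 0, 0]
    - [0, 0, 0, 0, 0, 0]

```text
t: 33.78
ee_pos: [479.4, -300.0, 181.2]
orientation: [0.078, 1.569, -0.078]
ft_force: [0.3, -0.6, -1.5]
width: 32.9
```

```bash
python3 go.py 547 19.5 165 1.471
```

```text
t 33.77 tcp [ 479.4461 -300.0092  181.1645] yaw y 1.4715 down err [ 0.0004  0.0004 -1.    ] F [ 0.33 -0.64 -1.52] w 32.9
turn deg [ 0.03  0.02 -0.02]
shift before turn (m) [0.0163 0.3246 0.0355] after turn [0.0162 0.3246 0.0354]
```

>>> carry_out:
  commands:
    - [0, 0.03, 0.004, 0, 0, 0]
    - [0, 0.045, 0.005, 0, 0, 0]
    - [0, 0.045, 0.005, 0, 0, 0]
    - [0, 0.045, 0.005, 0, 0, 0]
    - [0, 0.045, 0.005, 0, 0, 0]
    - [0, 0.045, 0.005, 0, 0, 0]
    - [0, 0.04, 0.004, 0, 0, 0]
    - [0, 0.02, 0.002, 0, 0, 0]

```text
t: 34.78
ee_pos: [539.6, 19.3, 167.6]
orientation: [0.084, 1.59, -0.079]
ft_force: [0.4, -0.4, -1.1]
width: 33.2
```

>>> carry_out:
  commands:
    - [0, 0, 0, 0, 0, 0]
    - [0, 0, 0, 0, 0, 0]

```text
t: 35.02
ee_pos: [537.8, 20.1, 164.7]
orientation: [0.082, 1.595, -0.077]
ft_force: [0.4, -0.3, -1.3]
width: 33.0
```

```bash
python3 go.py 547 19.5 145 1.471; python3 - <<'E'
from h import *
from workcell import ctrl
s=ctrl.get_image("side")
cv2.imwrite("pics/g5.png",cv2.convertScaleAbs(cv2.resize(s["pixels"][140:300,220:400],None,fx=4,fy=3.7,interpolation=2),alpha=1.4))
E
```

```text
t 35.02 tcp [537.7912  20.0593 164.6601] yaw y 1.4697 down err [-0.0259  0.0043 -0.9997] F [ 0.39 -0.26 -1.3 ] w 33.0
turn deg [-0.07 -1.5  -0.09]
shift before turn (m) [0.0194 0.0003 0.0097] after turn [0.0197 0.0004 0.0092]
```

View pics/g5.png

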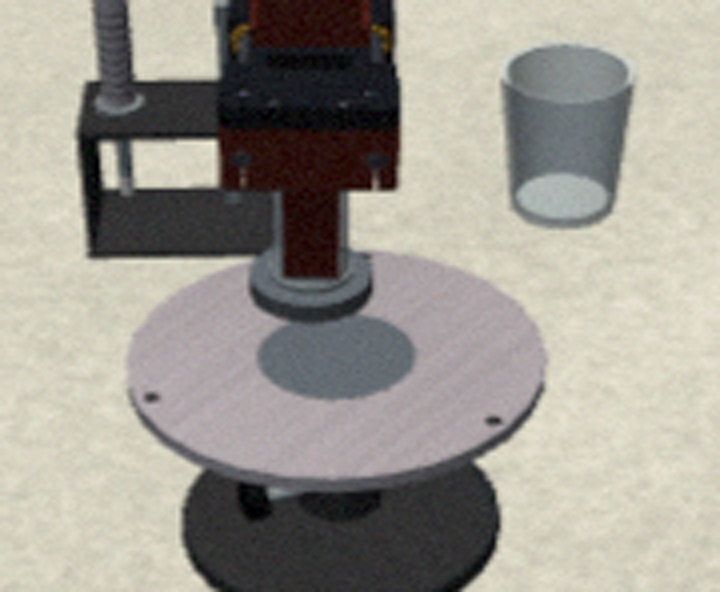

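The chamber is held upright over the plate; the grey disc centre is at side (304,236), as before. Correcting and lowering.

>>> carry_out:
  commands:
    - [0.005, 0.0004, 0.009, -0.1, -1.5, -0.1]
    - [0.005, 0, 0, 0, 0, 0]
    - [0, 0, 0, 0, 0, 0]
    - [0, 0, 0, 0, 0, 0]

```text
t: 35.58
ee_pos: [546.8, 17.1, 153.3]
orientation: [0.08, 1.568, -0.081]
ft_force: [0.0, 0.2, -2.5]
width: 33.2
```

```bash
python3 go.py 547 19.5 135 1.471
```

```text
t 35.58 tcp [546.7924  17.0594 153.3055] yaw y 1.4679 down err [ 0.0011 -0.0006 -1.    ] F [ 0.01  0.25 -2.45] w 33.2
turn deg [-0.18  0.06  0.03]
shift before turn (m) [ 0.0183  0.0025 -0.0001] after turn [ 0.0183  0.0024 -0.    ]
```

>>> carry_out:
  commands:
    - [0.008, 0.0024, 0, -0.2, 0.1, 0]
    - [0.007, 0, 0, 0, 0, 0]
    - [0.005, 0, 0, 0, 0, 0]
    - [0, 0, 0, 0, 0, 0]
    - [0, 0, 0, 0, 0, 0]

```text
t: 36.2
ee_pos: [547.0, 19.7, 131.8]
orientation: [0.077, 1.57, -0.078]
ft_force: [0.1, 0.0, -1.7]
width: 33.0
```

```bash
python3 go.py 547 19.5 130 1.471
```

```text
t 36.2 tcp [546.9726  19.6989 131.7811] yaw y 1.4718 down err [-0.001  -0.0004 -1.    ] F [ 0.13  0.02 -1.75] w 33.0
turn deg [ 0.05 -0.06  0.03]
shift before turn (m) [ 0.0018 -0.0002  0.    ] after turn [ 0.0018 -0.0002  0.    ]
```

>>> carry_out:
  commands:
    - [0.0015, 0, 0, 0, -0.05, 0]

```text
t: 36.33
ee_pos: [547.2, 19.7, 130.5]
orientation: [0.077, 1.569, -0.078]
ft_force: [0.2, 0.3, -2.0]
width: 33.2
```

>>> carry_out:
  commands:
    - [0.001, 0, 0, 0, 0, 0]

```text
t: 36.45
ee_pos: [547.3, 19.7, 129.5]
orientation: [0.077, 1.569, -0.078]
ft_force: [-0.5, 0.3, -1.5]
width: 33.0
```

>>> carry_out:
  commands:
    - [0.001, 0, 0, 0, 0, 0]

```text
t: 36.58
ee_pos: [547.3, 19.7, 128.6]
orientation: [0.077, 1.568, -0.078]
ft_force: [0.4, 0.3, -1.4]
width: 33.0
```

>>> carry_out:
  commands:
    - [0.0007, 0, 0, 0, 0, 0]

```text
t: 36.7
ee_pos: [547.4, 19.7, 127.9]
orientation: [0.077, 1.568, -0.078]
ft_force: [-0.1, 1.1, 0.9]
width: 33.4
```

>>> carry_out:
  commands:
    - [0.0005, 0, 0, 0, 0, 0]

```text
t: 36.83
ee_pos: [547.6, 19.8, 127.8]
orientation: [0.078, 1.568, -0.078]
ft_force: [-1.9, 0.9, 5.3]
width: 32.9
```

>>> carry_out:
  commands:
    - [-0.0003, 0, 0, 0, 0, 0]
    - [0, 0, 0, 0, 0, 0]

```text
t: 37.08
ee_pos: [547.6, 19.8, 128.0]
orientation: [0.077, 1.568, -0.078]
ft_force: [-0.9, 0.8, -1.2]
width: 33.1
```

>>> carry_out:
  commands:
    - [0, 0, 0, 0, 0, 0]
    - [0, 0, 0, 0, 0, 0]
    - [0, 0, 0, 0, 0, 0]
    - [0, 0, 0, 0, 0, 0]
    - [0, 0, 0, 0, 0, 0]
    - [0, 0, 0, 0, 0, 0]
    - [0, 0, 0, 0, 0, 0]
  grip: 0

```text
t: 37.95
ee_pos: [547.9, 19.7, 128.2]
orientation: [0.077, 1.567, -0.078]
ft_force: [-0.5, -0.4, -0.6]
width: 87.8
```

```bash
python3 go.py 547 19.5 127 1.471
```

```text
t 37.95 tcp [547.9395  19.686  128.1842] yaw y 1.4719 down err [ 0.0023 -0.0005 -1.    ] F [-0.51 -0.36 -0.59] w 87.8
turn deg [0.05 0.13 0.01]
shift before turn (m) [ 0.0012 -0.0003 -0.0009] after turn [ 0.0012 -0.0003 -0.0009]
```

Rise straight up slowly, then move clear of the view.

>>> carry_out:
  commands:
    - [-0.01, 0, 0, 0, 0, 0]
    - [-0.02, 0, 0, 0, 0, 0]
    - [-0.03, 0, 0, 0, 0, 0]
    - [-0.04, 0, 0, 0, 0, 0]
    - [-0.04, 0, 0, 0, 0, 0]
    - [0, -0.05, -0.02, 0, 0, 0]
    - [0, -0.05, -0.03, 0, 0, 0]
    - [0, -0.05, -0.03, 0, 0, 0]

```text
t: 38.95
ee_pos: [454.2, -122.9, 278.0]
orientation: [0.071, 1.561, -0.074]
ft_force: [1.4, -0.2, -0.2]
width: 87.5
```

>>> carry_out:
  commands:
    - [0, -0.04, -0.02, 0, 0, 0]
    - [0, 0, 0, 0, 0, 0]
    - [0, 0, 0, 0, 0, 0]
    - [0, 0, 0, 0, 0, 0]

```text
t: 39.45
ee_pos: [428.5, -163.4, 280.5]
orientation: [0.073, 1.557, -0.078]
ft_force: [0.2, -0.2, -0.3]
width: 87.8
```

```bash
python3 - <<'E'
from h import *
from workcell import ctrl
s=ctrl.get_image("side");t=ctrl.get_image("top")
pickle.dump(dict(side=s,top=t),open("d1.pkl","wb"))
A=cv2.resize(s["pixels"][130:310,230:400],None,fx=2.4,fy=2.4,interpolation=2)
B=cv2.resize(t["pixels"][210:330,150:380],None,fx=1.6,fy=3.6,interpolation=2)[:432]
B=cv2.resize(t["pixels"][215:335,262:372],(390,432),interpolation=2)
cv2.imwrite("pics/g6.png",cv2.convertScaleAbs(np.hstack([A,B]),alpha=1.5)); print(A.shape,B.shape, ctrl.get_obs()["ee_pos"])
c=np.array([547,19.5,0])
print(proj(s,[c+[0,0,104.3],c+[0,0,114.3],c+[0,0,167.3]]),proj(t,[c+[0,0,104.3],c+[0,0,114.3],c+[0,0,167.3]]))
E
```

```text
(432, 408, 3) (432, 390, 3) [ 428.59841839 -163.31585658  280.36673726]
[[304.16879121 235.2503778 ]
 [304.04660196 230.49570593]
 [303.37439773 204.35658689]] [[317.46010235 272.97906203]
 [317.32923842 272.86109821]
 [316.59193696 272.19647517]]
```

View pics/g6.png

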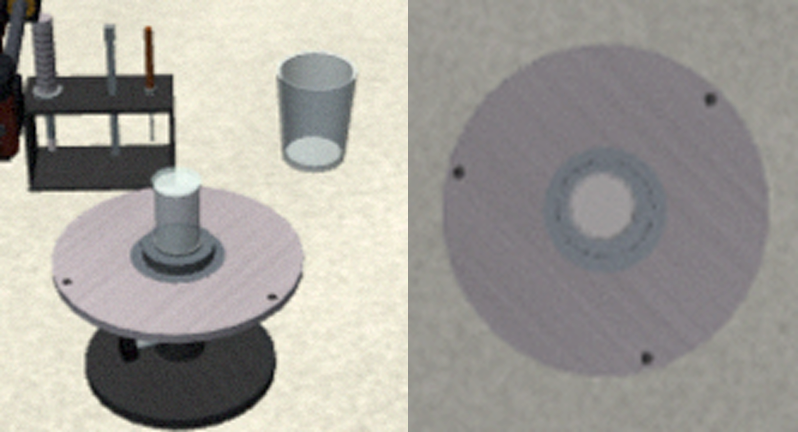

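The chamber stands upright, centred within a few mm of the grey disc (side view lid at (177,180) in the crop; top view lid at (600,205), inside the disc). The probe hangs in its hole and the arm is clear. Handing in.

```bash
python3 -c "
from workcell import ctrl
print(ctrl.get_obs()['t'],ctrl.get_obs()['qvel'].round(3)); ctrl.close_job()"
```

```text
39.55 [-0.002  0.003  0.002 -0.002 -0.    -0.002]
the job is handed in; nothing more can be done
```

The job is handed in at t ≈ 39.6 s of the 72 s allowed. The stage is pressed level, the probe hangs back in its hole, and the chamber stands on the middle of the stage.

- **Levelling:** The middle, +x and +y points gave a tilt of about 0.068 rad, high towards +x+y. I pressed that side down at about 11 N.
- **Re-probing:** The pressed side and both points across the tilt came within about 0.2–0.5 mm of the middle at 75 mm out. That is roughly 0.003–0.006 rad or less, and part of it is give under the probing force. I did not touch the point opposite the pressed side again.
- **Final pictures:** The probe stands upright with its collar on the sheet. The chamber is upright and within a few mm of the middle. The beaker is in the picture and stands as before. The jar and bottle were not in the last crops, but the arm kept well away from both. The arm was clear of everything.

No check failed. I did not measure the chamber's own tilt after setting it down; its level rests on the re-probing.

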